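# Index the post carousel to the gauge head and latch it

## Task

Swing the latch lever of the small inspection carousel open, turn the carousel by its upright handle until the one tall post stands in front of the gauge head, and swing the latch back fully home so that its tooth locks the carousel there. Leave all posts standing in their nests.

Things in the scene. Friction and masses are not known exactly. Their poses are not given: they have to be found in the camera images.
- carousel_base: Heavy fixed base, origin on the axis at bench level, axes as carousel_axis. On it turns an aluminium disc of 160 mm diameter with six stations 60 deg apart on a 62 mm radius: five round nests (24 mm diameter, 16 mm high) with upright posts, and the turning handle at the sixth. At the start the handle is opposite the gauge head.
- carousel_axis (a point): Centre of the carousel's top face (34 mm above the bench), on its vertical axis of rotation (z). x points to the gauge head, y is 90 deg anticlockwise of it seen from above; these axes are fixed to the base and do not turn.
- gauge_spot (a point): Fixed point on the base, 62 mm from the axis, level with the disc's top face: the place in front of the gauge head where the measured post stands. The gauge head is a black box 44 mm wide with a round lens, just outside the disc's rim beyond this point, top 108 mm above the bench.
- tall_post_mid (a point): Centre (half-way up) of the tall post: bare steel, 12.7 mm diameter, 75 mm long, standing loose (about 1 mm play) in a nest 13 mm deep, its top 112 mm above the bench. The four other posts are equal but 50 mm long (tops 87 mm above the bench).
- short_post_0_mid (a point): Centre of a short post (12.7 mm diameter, 50 mm long), at the gauge head at the start.
- short_post_1_mid (a point): Centre of a second short post, same size, in another nest.
- short_post_2_mid (a point): Centre of a third short post, same size, in another nest.
- short_post_3_mid (a point): Centre of a fourth short post, same size, in another nest.
- handle_grip (a point): Grip point on the carousel's upright turning handle: round black knob 18 mm diameter, from 112 to 152 mm above the bench, this point at 132 mm, 62 mm from the axis; it turns with the carousel.
- carousel (a joint): Angle of the carousel, rad, anticlockwise from above positive, 0 at the start; end stops at -2.45 and +2.45. It turns with light friction (about 1 N at the handle) and stays where it is left. Its rim has a notch every 60 deg, so the latch can enter only near multiples of 1.047 rad; a flared mouth draws it in from about 0.08 rad off.
- latch_grip (a point): Grip point on the latch lever's upright knob: round, black, 18 mm diameter, from 78 to 112 mm above the bench, this point at 96 mm. The knob is 139 mm from the latch pivot.
- latch_pivot (a point): Vertical pivot axis of the latch lever, fixed on the base beside the disc; x, y and z axes as those of carousel_axis.
- latch (a joint): Angle of the latch lever, rad: 0 is fully home (tooth in a rim notch, carousel locked), up to 0.45 open; it opens anticlockwise seen from above, its knob moving away from the disc. The tooth is clear of the rim above 0.2. Light friction (about 1 N at the knob); it stays where it is left.

How it is judged:
By the outcome, as a careful person would: the job done as asked, in the order asked, and still so for the second after the job is handed in, with the robot touching nothing.
It also fails if it takes over 64 s, if anything falls off the work surface, if the arm or the gripper's body presses on something with over 40 N, if the wrist force passes 120 N, or if a joint passes its speed limit or range.

## Robot

A 6-joint arm with a two-finger parallel gripper is mounted at the origin on a cart in front of the work surface, level with it; the furniture and walls round the work are solid. World frame = base frame: x ahead of the robot, y to its left, z up, the work surface at z = 0. Lengths are in mm, angles in rad, forces in N, time in s.
With the tool pointing down it reaches from about 400 to 925 mm from the base axis. Payload 12.5 kg.
Tool frame: the origin (TCP) lies midway between the tips of the shut fingers; the grasp point (between the pads) lies 19 mm behind it; z points along the fingers, y is the line along which they close (so a half turn about z gives the same grasp; the last joint's range is limited). The gripper opens to 95 mm and grips with 3 to 60 N. Pads are 20 mm wide; open, the fingers measure 119 mm over their backs; the gripper's body (75 mm by 180 mm) begins 59 mm behind the grasp point.
Start: joints at [1.17, 0.491, 1.559, -0, 1.092, -0.106], TCP at [181.576, 598.061, 214.661] pointing down, gripper open.
Joint ranges: [-3.1, 3.1], [-0.84, 2.19], [0.05, 2.79], [-1.13, 4.28], [0.06, 2.93], [-2.69, 2.69]. Speed limits (rad/s): [2.22, 2.22, 2.79, 3.14, 3.14, 3.14].

## Interface

Orientations are given as [roll, pitch, yaw] about the fixed x, y, z axes, in that order (R = Rz(yaw) Ry(pitch) Rx(roll)).
In Python, from cell import state, viewer, env, models gives the robot as it stands. The module is installed in compiled form; this text tells all that it offers.
- The arm moves only by the tool arm_command, never from a script. Its argument "rows" is a list of rows, each a list of 2 entries, a list of its own where there are three numbers: the shift along the tool's x, y, z normalised to -1 to 1, where 1 is 0.25 m, then the turn about the tool's z normalised to -1 to 1, where 1 is pi rad. A call has exactly 5 rows; each row shifts and turns the commanded pose from where the row before left it, along the tool's axes as they then stand; what a row does not reach is not made up. A row lasts 1/10 s, in which the tool goes at most 50 mm and 8.59 degrees, less where a joint would pass 70% of its speed; a pose out of reach is approached as far as the arm can. A call with a number of a shift or a turn outside -1 to 1 is refused whole. A call with a gripper value outside its range is refused whole. "claw" is the opening, from 0 (shut) to 1 (fully open), set as the call begins (left out, the last holds). The fingers move at their own pace and stop on an object; the grip force is fixed at half the most. Time passes only in rows, so rows that do not move let the fingers close, or fill a call up. It gives the time, the measured TCP pose, the force, the opening and the grip force at its end, in the units of the state.
- state(): the state, without advancing time (a new reading comes with each control period).
- viewer.read_camera(name): name is "side" or "top" or "wrist"; returns (picture, depth): 384x512x3 uint8, red, green, blue; 384x512 float32, mm along the optical axis (not along the pixel's ray), 0 where there is no reading.
- viewer.get_calibration(name): a dict with "camera_matrix" (3x3 intrinsics, pixels), "world_to_cam" (4x4, takes a point from world to camera coordinates). Camera axes: x right, y up, looking along -z (the intrinsics and any distortion apply to the point x, -y, -z); pixel columns grow to the right and rows downward; lengths in mm; the calibration is good to about 2 mm. A picture is of the moment at which its call begins: read the wrist's pose just before it. get_calibration takes no time and is no camera call; for the wrist camera it gives the pose at the moment of the call.
- env.job_done(): hands the job in; it is judged then, once.
Trained networks look in the newest picture that a camera, given by its name, has taken for a name from the list of things; names that differ only in an ending like _2 or _b are one class to them, and where a whole thing is asked for, a point or a joint stands for the part that bears it (a point fixed in the world has none). Each returns a list of dicts, best first, with "confidence" (0 to 1); they miss things now and then, are a little off and sometimes report something else, mostly with a low value. They report only what shows in the picture. A call takes as long as a camera call.
- models.search_frame(camera, label): "position" ([x, y, z] in mm, in world coordinates, good to about 4 mm: the middle of the surface that is visible of it).
- models.mark_of(camera, label): "position" ([x, y, z] in mm, in world coordinates, good to about 4 mm: a listed point, or the origin of a listed thing).
The state is a dict: "t": time; "joints": joint angles; "qvel": joint speeds; "tau": joint torques, N m; "eef_pos": TCP position; "tcp_rot": TCP orientation; "ft_force": force on the tool from outside, world axes, zero at the start; "moment": the same for the moment, N m; "opening": opening from 0.0 (shut) to 1.0 (fully open); "grip_force": force on a finger pad.
Only numpy, scipy, OpenCV 4.12 (cv2) and the standard library are available. Lean on these libraries where they do the work, as an engineer would, in place of code of your own. Each camera call takes 0.05 s, during which the arm holds its last target. There are 200 camera calls.

## Working session

There is one attempt and no reset: what is moved stays moved. The work goes in short steps, Python scripts to look and compute and a tool call to move; the robot and the scene stay as the last step left them, time stands still between calls to the robot, and variables do not carry over. Pictures are saved under pics/ and viewed, at most 10 in all, crops included, and the job is handed in when it is done.

Besides the shell and the picture viewer there is one more tool, called after ">>>" as name([rows], argument=value, ...), one row to a line, values as JSON. arm_command: Moves the arm, as the interface text tells. Scaled input: -1 to 1 covers 0.25 m each way for a shift and pi rad each way for a turn. Its arguments: {"type":"object","properties":{"rows":{"type":"array","items":{"type":"array"}},"claw":{"type":"number"}},"required":["rows"]}

```bash
mkdir -p pics; cat > h.py <<'E'
import numpy as np, cv2
from cell import state, viewer, env, models
E
python3 - <<'E'
from h import *
s=state();print({k:np.round(s[k],3) for k in ('t','eef_pos','tcp_rot','opening')})
ims=[]
for c in ('side','top'):
    im,d=viewer.read_camera(c); ims.append(im)
    for l in ['carousel_axis','gauge_spot','tall_post_mid','short_post_0_mid','handle_grip','latch_grip','latch_pivot']:
        print(c,l,[(np.round(r['position']).tolist(),round(r['confidence'],2)) for r in models.mark_of(c,l)][:5])
cv2.imwrite('pics/a.png',cv2.resize(np.vstack(ims)[:,:,::-1],(400*1,600)))
cv2.imwrite('pics/top.png',ims[1][:,:,::-1])
cv2.imwrite('pics/side.png',ims[0][:,:,::-1])
print(state()['t'])
E
```

```text
{'t': np.float64(0.0), 'eef_pos': array([181.477, 597.81 , 214.066]), 'tcp_rot': array([-3.14 , -0.   ,  2.847]), 'opening': np.float64(0.999)}
side carousel_axis [([489.0, 186.0, 34.0], 0.81)]
side gauge_spot [([540.0, 209.0, 34.0], 0.66)]
side tall_post_mid [([441.0, 222.0, 75.0], 0.64), ([475.0, 40.0, 92.0], 0.64)]
side short_post_0_mid [([542.0, 205.0, 63.0], 0.67)]
side handle_grip [([425.0, 151.0, 132.0], 0.67)]
side latch_grip [([475.0, 42.0, 96.0], 0.72)]
side latch_pivot [([569.0, 137.0, 33.0], 0.6)]
top carousel_axis [([485.0, 180.0, 36.0], 0.81)]
top gauge_spot [([539.0, 206.0, 33.0], 0.84)]
top tall_post_mid [([538.0, 205.0, 34.0], 0.62), ([434.0, 219.0, 75.0], 0.44), ([486.0, 179.0, 34.0], 0.41)]
top short_post_0_mid [([543.0, 206.0, 62.0], 0.59)]
top handle_grip [([424.0, 162.0, 130.0], 0.7)]
top latch_grip [([478.0, 187.0, -5.0], 0.74), ([475.0, 39.0, 97.0], 0.63)]
top latch_pivot [([578.0, 141.0, 35.0], 0.94)]
0.8
```

View pics/top.png

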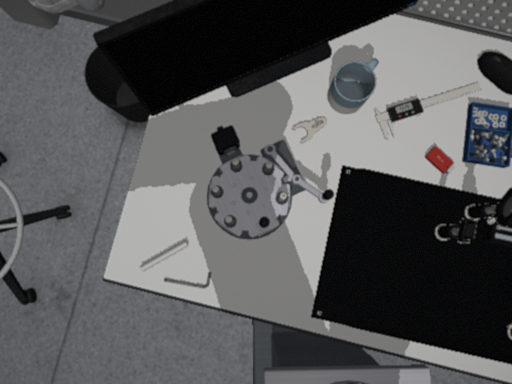

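View pics/side.png

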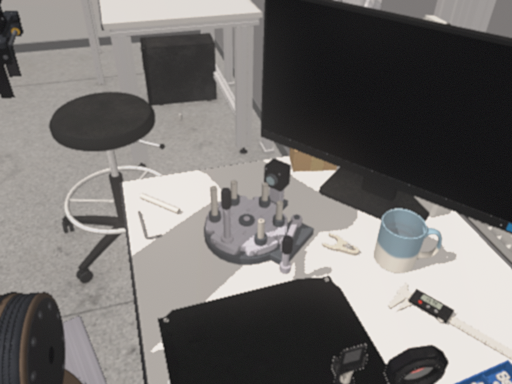

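The tall post shows at (213,200) in the side view and (229,220) in the top view. It sits 120° anticlockwise of the gauge head, so the carousel must turn −2.094 rad. The latch knob is at (326,195) in the top view. I'll move above the latch first.

>>> arm_command([
  [[-0.118,-0.119,0],0],
  [[-0.118,-0.119,0],0],
  [[-0.118,-0.119,0],0],
  [[-0.118,-0.119,0],0],
  [[-0.118,-0.119,0],0],
], claw=1)

```text
t: 1.3
eef_pos: [280.0, 411.4, 214.8]
tcp_rot: [3.141, 0.0, 2.847]
ft_force: [0.8, -0.0, 0.3]
opening: 0.999
grip_force: 0.0
```

>>> arm_command([
  [[-0.118,-0.119,0],0],
  [[-0.118,-0.119,0],0],
  [[-0.118,-0.119,0],0],
  [[-0.118,-0.119,0],0],
  [[-0.118,-0.119,0],0],
])

```text
t: 1.8
eef_pos: [378.0, 226.2, 214.9]
tcp_rot: [3.141, 0.001, 2.847]
ft_force: [1.4, 0.3, -0.3]
opening: 0.999
grip_force: 0.0
```

>>> arm_command([
  [[-0.118,-0.119,0],0],
  [[-0.118,-0.119,0],0],
  [[-0.118,-0.119,0],0],
  [[-0.118,-0.119,0],0],
  [[-0.118,-0.119,0],0],
])

```text
t: 2.3
eef_pos: [476.0, 40.8, 214.9]
tcp_rot: [3.141, 0.001, 2.847]
ft_force: [1.2, 1.2, 0.3]
opening: 1.004
grip_force: 0.0
```

>>> arm_command([
  [[0,0,0],0.031],
  [[0,0,0],0.031],
  [[0,0,0],0.031],
  [[0,0,0],0.031],
  [[0,0,0],0.031],
])

```text
t: 2.8
eef_pos: [475.3, 42.4, 214.7]
tcp_rot: [3.141, 0.0, 2.356]
ft_force: [-0.1, -0.2, -0.3]
opening: 1.003
grip_force: 0.0
```

```bash
cat >> h.py <<'E'
def rel(p):
    "tool-frame shift (normalised) from TCP to world point"
    from scipy.spatial.transform import Rotation as R
    s=state(); return R.from_euler('xyz',s['tcp_rot']).inv().apply(np.array(p)-s['eef_pos'])/250
def look(c,labels,name=None):
    im,d=viewer.read_camera(c)
    for l in labels:
        print(c,l,[(np.round(r['position'],1).tolist(),round(r['confidence'],2)) for r in models.mark_of(c,l)][:4])
    if name: cv2.imwrite(f'pics/{name}.png',im[:,:,::-1])
    return im,d
E
python3 - <<'E'
from h import *
s=state();print({k:np.round(s[k],3) for k in ('t','joints','eef_pos','tcp_rot')})
look('wrist',['latch_grip','handle_grip','carousel_axis','latch_pivot','gauge_spot'],'w1')
look('top',['latch_grip'])
look('side',['latch_grip'])
E
```

```text
{'t': np.float64(2.8), 'joints': array([-0.05 ,  0.282,  1.909,  0.   ,  0.951, -0.834]), 'eef_pos': array([475.345,  42.429, 214.72 ]), 'tcp_rot': array([3.141, 0.   , 2.356])}
wrist latch_grip [([478.2, 40.0, 94.1], 0.87)]
wrist handle_grip [([424.5, 158.5, 128.1], 0.8)]
wrist carousel_axis [([485.8, 181.8, 33.5], 0.96)]
wrist latch_pivot [([574.8, 142.4, 34.2], 0.65)]
wrist gauge_spot [([537.7, 204.9, 34.5], 0.73)]
top latch_grip [([474.2, 38.6, 96.7], 0.93), ([481.8, 177.7, 36.7], 0.36)]
side latch_grip []
```

View pics/w1.png

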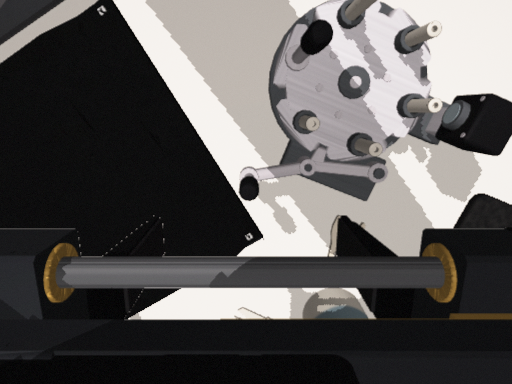

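Wrist view: the latch knob top is at (249,187), just below the disc, and its approach is clear. I'll descend and grip, then check the reading.

>>> arm_command([
  [[-0.009,-0.005,0.107],0],
  [[0,0,0.107],0],
  [[0,0,0.107],0],
  [[0,0,0.107],0],
  [[0,0,0.107],0],
], claw=1)

```text
t: 3.8
eef_pos: [476.1, 40.0, 79.9]
tcp_rot: [3.141, 0.0, 2.36]
ft_force: [-0.4, 0.1, -0.6]
opening: 1.002
grip_force: 0.0
```

>>> arm_command([
  [[0,0,0],0],
  [[0,0,0],0],
  [[0,0,0],0],
  [[0,0,0],0],
  [[0,0,0],0],
], claw=0)

```text
t: 4.3
eef_pos: [476.4, 40.0, 81.8]
tcp_rot: [3.14, 0.001, 2.36]
ft_force: [-0.2, 0.1, 0.5]
opening: 0.639
grip_force: 0.0
```

>>> arm_command([
  [[0,0,0],0],
  [[0,0,0],0],
  [[0,0,0],0],
  [[0,0,0],0],
  [[0,0,0],0],
])

```text
t: 4.8
eef_pos: [476.1, 40.0, 80.8]
tcp_rot: [3.142, -0.0, 2.36]
ft_force: [-0.6, -0.4, -0.2]
opening: 0.214
grip_force: 0.0
```

>>> arm_command([
  [[0,0,0],0],
  [[0,0,0],0],
  [[-0.022,0,0],-0.0127],
  [[-0.022,0.0005,0],-0.0127],
  [[-0.022,0.0005,0],-0.0127],
])

```text
t: 5.3
eef_pos: [488.7, 29.1, 80.8]
tcp_rot: [3.141, 0.0, 2.481]
ft_force: [2.4, 3.7, -1.8]
opening: 0.184
grip_force: 30.0
```

>>> arm_command([
  [[-0.022,0.0005,0],-0.0127],
  [[-0.022,0.0005,0],-0.0127],
  [[-0.022,0.0005,0],-0.0127],
  [[-0.022,0.0005,0],-0.0127],
  [[-0.022,0.0005,0],-0.0127],
])

```text
t: 5.8
eef_pos: [512.1, 14.8, 80.8]
tcp_rot: [3.141, 0.0, 2.68]
ft_force: [2.3, 4.7, -1.8]
opening: 0.182
grip_force: 30.0
```

>>> arm_command([
  [[-0.022,0.0005,0],-0.0127],
  [[-0.022,0.0005,0],-0.0127],
  [[0,0,0],0],
  [[0,0,0],0],
  [[0,0,0],0],
])

```text
t: 6.3
eef_pos: [522.1, 10.4, 80.8]
tcp_rot: [3.141, 0.001, 2.759]
ft_force: [3.2, 4.7, -1.1]
opening: 0.18
grip_force: 30.0
```

>>> arm_command([
  [[0,0,0],0],
  [[0,0,0],0],
  [[0,0,0],0],
  [[0,0,-0.05],0],
  [[0,0,-0.1],0],
], claw=1)

```text
t: 6.8
eef_pos: [520.9, 10.0, 118.2]
tcp_rot: [-3.141, -0.003, 2.759]
ft_force: [-1.3, 0.7, 0.2]
opening: 0.544
grip_force: 0.0
```

>>> arm_command([
  [[0,0,-0.15],0],
  [[0,0,-0.15],0],
  [[0,0,-0.1],0],
  [[0,0,0],0],
  [[0.1,0.07,0],0],
])

```text
t: 7.3
eef_pos: [506.1, 34.3, 219.2]
tcp_rot: [3.141, 0.003, 2.757]
ft_force: [0.0, 0.3, -0.5]
opening: 0.957
grip_force: 0.0
```

>>> arm_command([
  [[0.117,0.084,0],0],
  [[0.117,0.084,0],0],
  [[0.117,0.084,0],0],
  [[0.117,0.084,0],0],
  [[0,0,0],0.04],
])

```text
t: 7.8
eef_pos: [425.4, 159.4, 218.3]
tcp_rot: [-3.141, -0.001, 2.635]
ft_force: [0.7, -0.5, -0.5]
opening: 1.001
grip_force: 0.0
```

>>> arm_command([
  [[0,0,0],0.041],
  [[0,0,0],0.041],
  [[0,0,0],0.041],
  [[0,0,0],0.041],
  [[0,0,0],0.041],
])

```text
t: 8.3
eef_pos: [427.5, 157.1, 218.2]
tcp_rot: [-3.141, -0.0, 1.984]
ft_force: [0.8, 0.6, -0.3]
opening: 0.999
grip_force: 0.0
```

```bash
python3 - <<'E'
from h import *
s=state();print({k:np.round(s[k],3) for k in ('t','joints','eef_pos','tcp_rot')})
look('wrist',['handle_grip','carousel_axis','gauge_spot','tall_post_mid'],'w2')
look('top',['latch_grip','latch_pivot','handle_grip'],'t2')
print(rel([427,157,119]))
E
```

```text
{'t': np.float64(8.3), 'joints': array([ 0.207,  0.246,  1.951,  0.   ,  0.946, -0.206]), 'eef_pos': array([427.457, 157.076, 218.201]), 'tcp_rot': array([-3.141, -0.   ,  1.984])}
wrist handle_grip [([424.8, 156.0, 129.9], 0.68), ([539.2, 212.1, 35.4], 0.42)]
wrist carousel_axis []
wrist gauge_spot [([539.4, 208.9, 32.3], 0.97)]
wrist tall_post_mid [([420.8, 157.4, 129.9], 0.72), ([434.3, 221.8, 72.3], 0.68)]
top latch_grip [([519.0, 11.6, 97.8], 0.56)]
top latch_pivot [([573.2, 139.9, 33.4], 0.69)]
top handle_grip []
[ 0.00071977 -0.0033731   0.3974278 ]
```

View pics/w2.png

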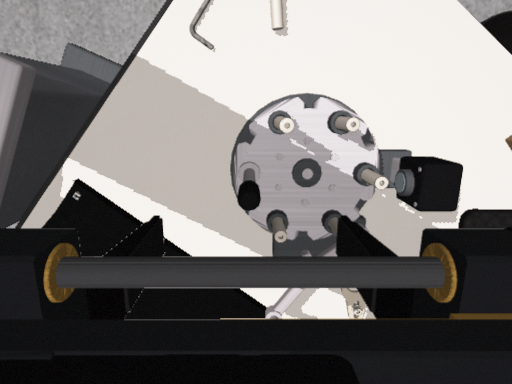

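Wrist view: the handle knob is at (249,192), with the gripper centred on it radially. The latch knob is open at (519,12) mm. I'll descend and grip the handle.

>>> arm_command([
  [[0,-0.006,0.08],0],
  [[0,0,0.08],0],
  [[0,0,0.08],0],
  [[0,0,0.08],0],
  [[0,0,0.076],0],
], claw=1)

```text
t: 9.25
eef_pos: [426.5, 156.6, 118.6]
tcp_rot: [3.141, -0.0, 1.99]
ft_force: [1.0, -0.2, 0.0]
opening: 0.996
grip_force: 0.0
```

>>> arm_command([
  [[0,0,0],0],
  [[0,0,0],0],
  [[0,0,0],0],
  [[0,0,0],0],
  [[0,0,0],0],
], claw=0)

```text
t: 9.75
eef_pos: [426.7, 156.7, 120.0]
tcp_rot: [3.14, 0.0, 1.989]
ft_force: [-0.2, 0.9, 0.0]
opening: 0.635
grip_force: 0.0
```

>>> arm_command([
  [[0,0,0],0],
  [[0,0,0],0],
  [[0,0,0],0],
  [[0,0,0],0],
  [[0,0,0],0],
])

```text
t: 10.25
eef_pos: [426.5, 156.6, 119.4]
tcp_rot: [3.142, -0.0, 1.989]
ft_force: [0.1, 0.6, 0.1]
opening: 0.22
grip_force: 0.0
```

>>> arm_command([
  [[0,0,0],0],
  [[0,0,0],0],
  [[0,0,0],0],
  [[0,0,0],0],
  [[0,0,0],0],
])

```text
t: 10.75
eef_pos: [426.5, 156.6, 119.4]
tcp_rot: [3.141, -0.0, 1.989]
ft_force: [1.1, 0.3, -0.4]
opening: 0.184
grip_force: 30.0
```

>>> arm_command([
  [[0.0087,0.0001,0],0.0111],
  [[0.0173,0.0006,0],0.0222],
  [[0.0173,0.0006,0],0.0222],
  [[0.0173,0.0006,0],0.0222],
  [[0.0173,0.0006,0],0.0222],
])

```text
t: 11.25
eef_pos: [421.5, 175.4, 119.4]
tcp_rot: [3.142, 0.0, 1.673]
ft_force: [0.7, -1.3, -1.2]
opening: 0.183
grip_force: 30.0
```

>>> arm_command([
  [[0.0173,0.0006,0],0.0222],
  [[0.0173,0.0006,0],0.0222],
  [[0.0173,0.0006,0],0.0222],
  [[0.0173,0.0006,0],0.0222],
  [[0.0173,0.0006,0],0.0222],
])

```text
t: 11.75
eef_pos: [422.9, 196.9, 119.4]
tcp_rot: [-3.141, 0.0, 1.324]
ft_force: [1.4, -1.4, -1.0]
opening: 0.184
grip_force: 30.0
```

```bash
python3 - <<'E'
from h import *
s=state();print({k:np.round(s[k],3) for k in ('t','joints','eef_pos','tcp_rot','ft_force')})
E
```

```text
{'t': np.float64(11.75), 'joints': array([ 0.294,  0.408,  2.042, -0.   ,  0.692,  0.541]), 'eef_pos': array([422.912, 196.873, 119.369]), 'tcp_rot': array([-3.141,  0.   ,  1.324]), 'ft_force': array([ 1.388, -1.383, -1.043])}
```

>>> arm_command([
  [[0.0173,0.0006,0],0.0222],
  [[0.0173,0.0006,0],0.0222],
  [[0.0173,0.0006,0],0.0222],
  [[0.0173,0.0006,0],0.0222],
  [[0.0173,0.0006,0],0.0222],
])

```text
t: 12.25
eef_pos: [431.6, 216.5, 119.4]
tcp_rot: [-3.141, 0.0, 0.975]
ft_force: [0.5, -2.1, 0.8]
opening: 0.182
grip_force: 30.0
```

>>> arm_command([
  [[0.0173,0.0006,0],0.0222],
  [[0.0173,0.0006,0],0.0222],
  [[0.0173,0.0006,0],0.0222],
  [[0.0173,0.0006,0],0.0222],
  [[0.0173,0.0006,0],0.0222],
])

```text
t: 12.75
eef_pos: [446.5, 232.0, 119.4]
tcp_rot: [-3.141, 0.0, 0.626]
ft_force: [-0.1, -1.4, 0.3]
opening: 0.187
grip_force: 30.0
```

>>> arm_command([
  [[0.0173,0.0006,0],0.0222],
  [[0.0173,0.0006,0],0.0222],
  [[0.0173,0.0006,0],0.0222],
  [[0.0173,0.0006,0],0.0222],
  [[0.0173,0.0006,0],0.0222],
])

```text
t: 13.25
eef_pos: [465.8, 241.5, 119.4]
tcp_rot: [-3.141, 0.001, 0.278]
ft_force: [-0.3, -0.3, 0.8]
opening: 0.177
grip_force: 30.0
```

>>> arm_command([
  [[0.0173,0.0006,0],0.0222],
  [[0.0173,0.0006,0],0.0222],
  [[0.0173,0.0006,0],0.0222],
  [[0.0173,0.0006,0],0.0222],
  [[0.0173,0.0006,0],0.0222],
])

```text
t: 13.75
eef_pos: [487.3, 243.8, 119.4]
tcp_rot: [3.142, 0.001, -0.071]
ft_force: [-1.3, 0.6, 1.6]
opening: 0.184
grip_force: 30.0
```

>>> arm_command([
  [[0.0087,0.0001,0],0.0111],
  [[0,0,0],0],
  [[0,0,0],0],
  [[0,0,0],0],
  [[0,0,0],0],
])

```text
t: 14.25
eef_pos: [489.5, 243.6, 119.4]
tcp_rot: [-3.141, -0.0, -0.103]
ft_force: [0.9, 0.8, 1.5]
opening: 0.184
grip_force: 30.0
```

```bash
python3 - <<'E'
from h import *
s=state();print({k:np.round(s[k],3) for k in ('t','joints','eef_pos','tcp_rot','ft_force')})
p=s['eef_pos'][:2]; a=np.array([426.5,156.6]); c=(a+p)/2; d=p-a; L=np.linalg.norm(d)
print('chord',L,'ang',np.degrees(2*np.arcsin(L/124)))
look('top',['tall_post_mid','gauge_spot','latch_grip','carousel_axis'],'t3')
look('side',['tall_post_mid','gauge_spot','handle_grip'],'s3')
A=cv2.imread('pics/t3.png')[90:270,170:370];B=cv2.imread('pics/s3.png')[120:300,160:360]
cv2.imwrite('pics/c3.png',cv2.resize(np.hstack([A,B]),(800,360),interpolation=cv2.INTER_CUBIC))
E
```

```text
{'t': np.float64(14.25), 'joints': array([0.341, 0.5  , 1.853, 0.   , 0.788, 2.014]), 'eef_pos': array([489.493, 243.613, 119.393]), 'tcp_rot': array([-3.141, -0.   , -0.103]), 'ft_force': array([0.915, 0.76 , 1.502])}
chord 107.42167625994986 ang 120.06384387275779
top tall_post_mid []
top gauge_spot []
top latch_grip [([519.4, 10.5, 96.4], 0.81)]
top carousel_axis []
side tall_post_mid [([543.5, 208.5, 76.0], 0.44)]
side gauge_spot [([539.0, 204.3, 33.8], 0.71), ([486.4, 186.7, 35.8], 0.16)]
side handle_grip [([489.0, 240.0, 133.2], 0.95)]
```

View pics/c3.png

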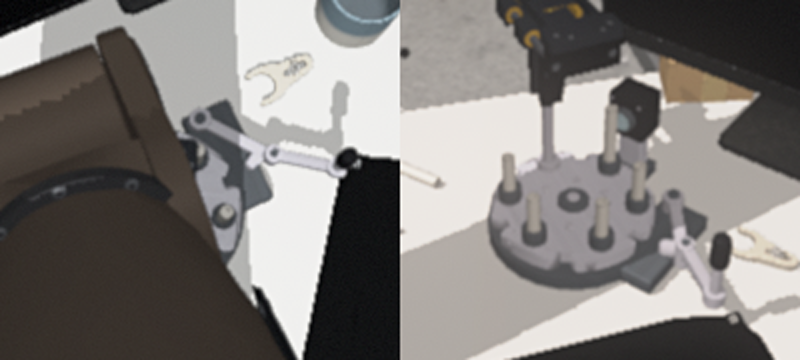

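The crop shows the tall post in front of the gauge lens at (610,135), all five posts upright, and the handle in the gripper. The measured turn is 120.06°. I'll release and return to the latch.

>>> arm_command([
  [[0,0,0],0],
  [[0,0,0],0],
  [[0,0,0],0],
  [[0,0,0],0],
  [[0,0,0],0],
], claw=1)

```text
t: 15.2
eef_pos: [489.6, 243.5, 119.4]
tcp_rot: [-3.142, -0.0, -0.103]
ft_force: [-0.5, 0.3, 0.3]
opening: 0.548
grip_force: 0.0
```

>>> arm_command([
  [[0,0,-0.05],0],
  [[0,0,-0.1],0],
  [[0,0,-0.15],0],
  [[0,0,-0.1],0],
  [[0,0,0],0],
])

```text
t: 15.7
eef_pos: [490.8, 244.0, 223.6]
tcp_rot: [-3.139, -0.006, -0.103]
ft_force: [-0.3, 0.2, -0.8]
opening: 0.96
grip_force: 0.0
```

>>> arm_command([
  [[0.036,0.1525,0],0],
  [[0.036,0.1525,0],0],
  [[0.036,0.1525,0],0],
  [[0.036,0.1525,0],0],
  [[0.036,0.1525,0],0],
])

```text
t: 16.2
eef_pos: [514.5, 47.8, 219.3]
tcp_rot: [-3.142, 0.0, -0.103]
ft_force: [-0.7, 0.0, 0.6]
opening: 1.003
grip_force: 0.0
```

>>> arm_command([
  [[0.036,0.1525,0],0],
  [[0,0,0],-0.041],
  [[0,0,0],-0.041],
  [[0,0,0],-0.041],
  [[0,0,0],-0.041],
])

```text
t: 16.7
eef_pos: [519.5, 10.3, 219.2]
tcp_rot: [-3.141, 0.0, 0.417]
ft_force: [-0.0, -0.4, -0.1]
opening: 1.0
grip_force: 0.0
```

>>> arm_command([
  [[0,0,0],-0.041],
  [[0,0,0],-0.041],
  [[0,0,0],-0.041],
  [[0,0,0],-0.041],
  [[0,0,0],-0.041],
])

```text
t: 17.2
eef_pos: [519.5, 10.5, 219.2]
tcp_rot: [-3.141, 0.0, 1.061]
ft_force: [1.3, 0.0, -0.5]
opening: 1.0
grip_force: 0.0
```

>>> arm_command([
  [[0,0,0],-0.041],
  [[0,0,0],0],
  [[0,0,0],0],
  [[0,0,0],0],
  [[0,0,0],0],
])

```text
t: 17.7
eef_pos: [519.7, 10.5, 219.4]
tcp_rot: [-3.142, -0.0, 1.183]
ft_force: [-0.4, -0.0, 0.1]
opening: 1.001
grip_force: 0.0
```

```bash
python3 - <<'E'
from h import *
s=state();print({k:np.round(s[k],3) for k in ('t','joints','eef_pos','tcp_rot')})
look('wrist',['latch_grip','latch_pivot'],'w4')
look('top',['latch_grip','handle_grip'],'t4')
print(rel([520,10.5,81]))
E
```

```text
{'t': np.float64(17.7), 'joints': array([-0.107,  0.337,  1.808,  0.   ,  0.997,  0.281]), 'eef_pos': array([519.698,  10.466, 219.358]), 'tcp_rot': array([-3.142, -0.   ,  1.183])}
wrist latch_grip [([521.6, 13.9, 99.5], 0.63)]
wrist latch_pivot [([572.3, 144.1, 33.2], 0.62)]
top latch_grip [([520.1, 8.4, 96.9], 0.67)]
top handle_grip [([490.5, 246.3, 130.1], 0.94)]
[4.07899536e-04 9.25601124e-04 5.53492228e-01]
```

View pics/w4.png

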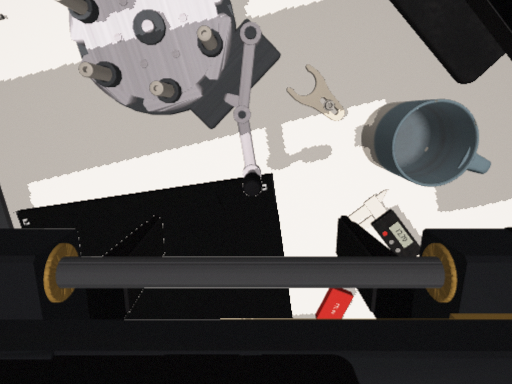

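Wrist view: the open latch knob is at (252,183). The mug at (430,140) is clear of the right finger's path. I'll descend and grip.

>>> arm_command([
  [[0,0,0.11],0],
  [[0,0,0.11],0],
  [[0,0,0.11],0],
  [[0,0,0.11],0],
  [[0,0,0.11],0],
], claw=1)

```text
t: 18.5
eef_pos: [519.8, 10.5, 80.9]
tcp_rot: [3.141, -0.0, 1.185]
ft_force: [0.6, 0.5, -0.3]
opening: 1.001
grip_force: 0.0
```

>>> arm_command([
  [[0,0,0],0],
  [[0,0,0],0],
  [[0,0,0],0],
  [[0,0,0],0],
  [[0,0,0],0],
], claw=0)

```text
t: 19.0
eef_pos: [520.1, 10.5, 82.9]
tcp_rot: [3.14, -0.001, 1.185]
ft_force: [-0.5, 0.3, -0.2]
opening: 0.634
grip_force: 0.0
```

>>> arm_command([
  [[0,0,0],0],
  [[0,0,0],0],
  [[0,0,0],0],
  [[0,0,0],0],
  [[0,0,0],0],
])

```text
t: 19.5
eef_pos: [519.7, 10.5, 81.9]
tcp_rot: [-3.142, -0.0, 1.185]
ft_force: [0.1, 0.3, -0.4]
opening: 0.216
grip_force: 0.3
```

>>> arm_command([
  [[0,0,0],0],
  [[0,0,0],0],
  [[0,0,0],0],
  [[0,0,0],0],
  [[0,0,0],0],
])

```text
t: 20.0
eef_pos: [519.8, 10.5, 81.9]
tcp_rot: [3.142, -0.0, 1.185]
ft_force: [1.2, -0.9, -0.3]
opening: 0.183
grip_force: 30.0
```

>>> arm_command([
  [[0.0004,-0.0222,0],0.0127],
  [[0.0004,-0.0222,0],0.0127],
  [[0.0004,-0.0222,0],0.0127],
  [[0.0004,-0.0222,0],0.0127],
  [[0.0004,-0.0222,0],0.0127],
])

```text
t: 20.5
eef_pos: [495.1, 23.6, 81.9]
tcp_rot: [3.141, -0.0, 0.984]
ft_force: [1.2, 0.8, -1.7]
opening: 0.183
grip_force: 30.0
```

>>> arm_command([
  [[0.0004,-0.0222,0],0.0127],
  [[0.0004,-0.0222,0],0.0127],
  [[0.0004,-0.0222,0],0.0127],
  [[0,-0.01,0],0.006],
  [[0,0,0],0],
])

```text
t: 21.0
eef_pos: [479.9, 35.3, 81.8]
tcp_rot: [-3.141, -0.0, 0.847]
ft_force: [1.8, 2.4, -1.7]
opening: 0.182
grip_force: 30.0
```

>>> arm_command([
  [[0,-0.01,0],0.006],
  [[0,-0.006,0],0.003],
  [[0,-0.004,0],0.002],
  [[0,0,0],0],
  [[0,0,0],0],
])

```text
t: 21.5
eef_pos: [476.4, 38.4, 81.9]
tcp_rot: [-3.142, -0.0, 0.812]
ft_force: [3.5, 4.1, -3.8]
opening: 0.179
grip_force: 30.0
```

>>> arm_command([
  [[0,-0.002,0],0],
  [[0,-0.002,0],0],
  [[0,0,0],0],
  [[0,0,0],0],
  [[0,0,0],0],
])

```text
t: 22.0
eef_pos: [475.8, 39.1, 81.9]
tcp_rot: [3.141, -0.0, 0.812]
ft_force: [3.6, 2.9, -4.1]
opening: 0.184
grip_force: 30.0
```

>>> arm_command([
  [[0.002,-0.004,0],0],
  [[0,-0.004,0],0],
  [[0,0,0],0],
  [[0,0,0],0],
  [[0,0,0],0],
])

```text
t: 22.5
eef_pos: [475.1, 39.9, 82.0]
tcp_rot: [3.14, -0.0, 0.812]
ft_force: [5.6, -7.9, -4.4]
opening: 0.182
grip_force: 30.0
```

>>> arm_command([
  [[0,-0.004,0],0],
  [[0,0,0],0],
  [[0,0,0],0],
  [[0,0,0],0],
  [[0,0,0],0],
])

```text
t: 23.0
eef_pos: [475.0, 40.1, 82.0]
tcp_rot: [3.139, -0.001, 0.812]
ft_force: [7.2, -11.9, -6.3]
opening: 0.18
grip_force: 30.0
```

>>> arm_command([
  [[0,-0.004,0],0],
  [[0,-0.004,0],0],
  [[0,0,0],0],
  [[0,0,0],0],
  [[0,0,0],0],
])

```text
t: 23.5
eef_pos: [474.9, 40.4, 82.1]
tcp_rot: [3.136, -0.002, 0.813]
ft_force: [12.3, -23.4, -10.4]
opening: 0.181
grip_force: 30.0
```

```bash
python3 - <<'E'
from h import *
s=state();print({k:np.round(s[k],3) for k in ('t','eef_pos','ft_force')})
look('top',['latch_grip','handle_grip','tall_post_mid'])
look('side',['latch_grip','handle_grip','tall_post_mid'])
E
```

```text
{'t': np.float64(23.5), 'eef_pos': array([474.877,  40.424,  82.134]), 'ft_force': array([ 12.275, -23.365, -10.354])}
top latch_grip []
top handle_grip [([492.5, 243.8, 130.8], 0.65)]
top tall_post_mid [([540.9, 206.0, 73.8], 0.42)]
side latch_grip [([474.1, 38.7, 95.4], 0.83)]
side handle_grip [([489.8, 238.2, 131.6], 0.94)]
side tall_post_mid [([477.6, 116.8, 62.7], 0.43)]
```

>>> arm_command([
  [[0,0.006,0],0],
  [[0,0.005,0],0],
  [[0,0,0],0],
  [[0,0,0],0],
  [[0,0,0],0],
])

```text
t: 24.4
eef_pos: [475.0, 40.0, 82.0]
tcp_rot: [3.14, -0.0, 0.812]
ft_force: [4.9, -8.4, -4.2]
opening: 0.182
grip_force: 30.0
```

>>> arm_command([
  [[0,0,0],0],
  [[0,0,0],0],
  [[0,0,0],0],
  [[0,0,0],0],
  [[0,0,0],0],
], claw=1)

```text
t: 24.9
eef_pos: [474.1, 41.0, 81.9]
tcp_rot: [-3.141, 0.0, 0.813]
ft_force: [0.2, -0.1, 1.0]
opening: 0.547
grip_force: 0.0
```

>>> arm_command([
  [[0,0,-0.05],0],
  [[0,0,-0.1],0],
  [[0,0,-0.15],0],
  [[0,0,-0.15],0],
  [[0,0,-0.1],0],
])

```text
t: 25.4
eef_pos: [474.4, 41.0, 221.8]
tcp_rot: [3.14, -0.001, 0.812]
ft_force: [-0.1, -0.1, -0.2]
opening: 0.963
grip_force: 0.0
```

>>> arm_command([
  [[-0.1,0,0],0],
  [[-0.1,0,0],0],
  [[0,0,0],0],
  [[0,0,0],0],
  [[0,0,0],0],
])

```text
t: 25.9
eef_pos: [440.3, 4.9, 219.4]
tcp_rot: [3.142, -0.0, 0.812]
ft_force: [0.8, 0.1, 0.4]
opening: 1.0
grip_force: 0.0
```

```bash
python3 - <<'E'
from h import *
s=state();print({k:np.round(s[k],3) for k in ('t','eef_pos','ft_force')})
look('wrist',['latch_grip','latch_pivot'],'w5')
look('top',['latch_grip','handle_grip','tall_post_mid'],'t5')
look('side',['latch_grip','handle_grip','tall_post_mid'],'s5')
A=cv2.imread('pics/w5.png')[:230];B=cv2.imread('pics/s5.png')[120:300,160:360];C=cv2.imread('pics/t5.png')[100:280,180:380]
f=lambda a,w,h:cv2.resize(a,(w,h),interpolation=cv2.INTER_CUBIC)
cv2.imwrite('pics/c5.png',np.vstack([f(A,534,240),np.hstack([f(B,267,240),f(C,267,240)])]))
E
```

```text
{'t': np.float64(25.9), 'eef_pos': array([440.322,   4.9  , 219.384]), 'ft_force': array([0.793, 0.083, 0.362])}
wrist latch_grip [([476.6, 42.7, 93.9], 0.84)]
wrist latch_pivot []
top latch_grip [([473.2, 39.3, 97.4], 0.92)]
top handle_grip [([490.0, 246.8, 129.1], 0.64)]
top tall_post_mid [([540.3, 206.8, 72.7], 0.42), ([436.2, 219.1, 59.5], 0.18)]
side latch_grip [([476.2, 39.6, 94.6], 0.79)]
side handle_grip [([432.0, 219.4, 61.9], 0.7), ([489.4, 238.8, 129.7], 0.69)]
side tall_post_mid [([544.2, 208.9, 75.9], 0.56)]
```

View pics/c5.png

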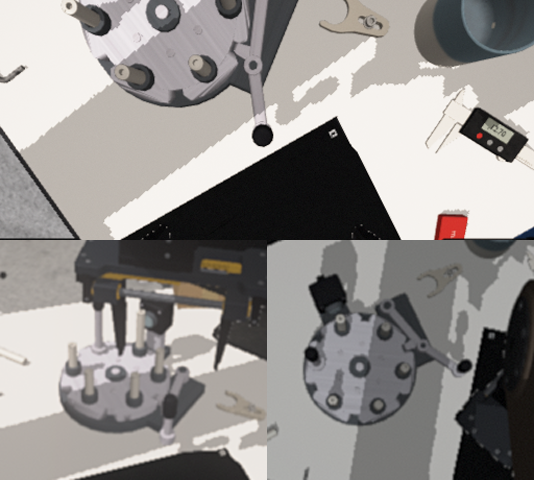

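The picture shows the latch home, with its knob back at (475,40) mm and its tooth in the rim. The tall post stands at the gauge, at (140,330) in the side crop, and all posts are upright. The robot is clear, so I'll hand in.

```bash
python3 -c "
from h import *
print(env.job_done())"
```

```text
the job is handed in; nothing more can be done
None
```

The job is handed in: I opened the latch, turned the carousel −120° so the tall post stands at the gauge head, and swung the latch back to its home stop, with all five posts upright in the final pictures and the arm clear at about 26 s.

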